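# Show the helper how the spatula gets washed

### The job

Show the new kitchen helper how the wooden spatula gets done, by pointing only: first point at the blade of the wooden spatula that needs washing, then at the lidded plastic caddy on the rail where the scourers are kept, and last at the middle of the aluminium tray where the spatula is to dry. Each time bring the fingertips to about 3 cm from the thing, above it (above or in front of its middle, for the caddy), and keep them there for at least two seconds so that the helper sees it. Touch nothing and move nothing on the way.

Things in the scene. Friction and masses are not known exactly. Their poses are not given: they have to be found in the camera images.
- spatula: flat one-piece wooden spatula lying on the cement counter, left or right of the basin, 290 mm long, 8 mm thick; origin at mid-length on its underside, z up, x along its length: handle (20 mm wide) from x = -145 to +45, widening to the blade (56 mm wide) from x = +60 to +145; the blade lies nearer the robot
- spatula_blade (a point): centre of the upper face of the spatula's blade, 102 mm from the spatula's origin along its x; axes as the spatula's; the blade reaches 42 mm either way in x and 28 mm in y
- caddy_front (a point): centre of the robot-facing front of the plastic caddy hung firmly on the steel rail over the basin: clear box 100 mm deep (x), 140 wide (y), 110 high, green and yellow scourers inside, blue clip-on lid shut. World axes; the box reaches 100 mm behind, 70 to each side, 55 below; the lid's top is 64 mm above, its front lip stands 3 mm out
- caddy_lid (a point): centre of the upper face of the caddy's blue lid (100 by 148 mm), world axes. The 12 mm thick rail runs along y 64 mm behind this point (x) and 26 mm above it; the tiled wall's face is 114 mm behind, its top at most 65 mm above
- tray: empty shallow aluminium tray on the counter, on the other side of the basin from the spatula, 300 by 220 mm over its rim, 20 mm high, floor 3 mm thick; origin at the centre of its underside, x along its long side, z up
- bowl: orange melamine bowl on the counter between robot and basin, 130 mm across, 60 mm high, origin at the centre of its underside; not part of the job
- mug_a_mid (a point): centre of the first steel mug, 76 mm in diameter and 85 mm long, hanging on its side by its handle from an S-hook on the rail, its axis along the rail (y), handle up; swings freely; not part of the job
- mug_b_mid (a point): centre of the second steel mug, the same as the first; the caddy and the two mugs hang side by side in any order

How it is judged:
On the way, in this order (a step that is already met when the one before it is completed fails the run):
1. the fingertips point at the blade of the wooden spatula from just above it, for two seconds (x of the grasp point in the frame of spatula_blade between -0.045 and 0.045 m and y of the grasp point in the frame of spatula_blade between -0.04 and 0.04 m and z of the grasp point in the frame of spatula_blade between 0.014 and 0.09 m and contact force between each of the fingers, the arm and anything else below 0.3 N), for 2 s.
2. the fingertips point at the caddy from just in front of it or just above its lid, for two seconds (((x of the grasp point in the frame of caddy_front between -0.1 and 0 m and y of the grasp point in the frame of caddy_front between -0.055 and 0.055 m and z of the grasp point in the frame of caddy_front between -0.05 and 0.09 m) or (x of the grasp point in the frame of caddy_lid between -0.08 and 0.05 m and y of the grasp point in the frame of caddy_lid between -0.055 and 0.055 m and z of the grasp point in the frame of caddy_lid between 0.015 and 0.095 m)) and contact force between each of the fingers, the arm and anything else below 0.3 N), for 2 s.
3. the fingertips point at the middle of the tray from just above it, for two seconds (x of the grasp point in the frame of tray between -0.07 and 0.07 m and y of the grasp point in the frame of tray between -0.06 and 0.06 m and z of the grasp point in the frame of tray between 0.022 and 0.105 m and contact force between each of the fingers, the arm and anything else below 0.3 N), for 2 s.
At the end, for the whole second after the job is handed in: All three have been pointed at in order without contact, each for 2 s, fingertips within about 7 cm and within 4 to 6 cm of its middle; the spatula, tray, bowl and both mugs are at rest within 8 mm of where they started (distance of each of spatula, spatula_blade, tray, bowl, mug_a_mid, mug_b_mid from where it was at the start of the episode below 0.008 m and linear speed of each of spatula, tray, bowl below 0.01 m/s); the robot touches nothing.
It fails at once if the robot touches anything (more than 0.5 N) (contact force between any of the fingers, the arm and anything else above 0.5 N).
It fails at once if the spatula, tray, bowl or a mug is moved or lifted by more than 15 mm (distance of any of spatula, spatula_blade, tray, bowl, mug_a_mid, mug_b_mid from where it was at the start of the episode above 0.015 m).
It also fails if it takes over 69 s, if anything falls off the work surface, if the arm or the gripper's body presses on something with over 40 N, if the wrist force passes 120 N, or if a joint passes its speed limit or range.

### The arm

A 6-joint arm with a two-finger parallel gripper is mounted at the origin on the work surface. World frame = base frame: x ahead of the robot, y to its left, z up, the work surface at z = 0. Lengths are in m, angles in rad, forces in N, time in s.
With the tool pointing down it reaches from about 0.325 to 1 m from the base axis. Payload 5.1 kg.
Tool frame: the origin (TCP) lies at the very end of the fingers, on their centre line; the grasp point (between the pads) lies 19 mm behind it (manip.grip_depth is the distance from the TCP to the grasp point, in m); z points along the fingers, x is the direction in which the jaws open and shut, and the axes are right-handed (so a half turn about z gives the same grasp; the last joint's range is limited). The gripper opens to 85 mm and grips with 20 to 120 N. Pads are 22 mm wide; open, the fingers measure 114 mm over their backs; the gripper's body (76 mm by 85 mm) begins 54 mm behind the grasp point. The pads swing forward as they close: fully open they stand 13 mm farther back than shut.
Start: joints at [1.184, 0.124, 1.65, -0, 1.367, -0.083], TCP at [0.194, 0.62, 0.231] pointing down, gripper open.
Joint ranges: [-2.61, 2.61], [-1.02, 2.33], [0.03, 2.71], [-1.35, 4.49], [0.32, 2.68], [-2.91, 2.91]. Speed limits (rad/s): [2.57, 2.57, 3.14, 3.14, 3.14, 3.14].

### API

Orientations are given as a 3x3 rotation matrix whose columns are the frame's x, y, z axes.
In Python, from rig import monitor, get_image, camera_info, manip, finder gives the robot as it stands.
- The arm moves only by the tool arm_command, never from a script. Its argument "steps" is a list of rows, each a list of 3 entries, a list of its own where there are three numbers: the turn, a rotation vector about the tool's x, y, z in rad, then the shift along the tool's x, y, z in cm, then the closure, from 0 (fully open) to 1 (shut). A call has 1 to 12 rows; each row shifts and turns the commanded pose from where the row before left it, along the tool's axes as they then stand; what a row does not reach is not made up. A row lasts 1/8 s, in which the tool goes at most 62.5 mm and 10.7 degrees, less where a joint would pass 70% of its speed; a pose out of reach is approached as far as the arm can. A call is refused whole if a number of a shift passes 6.25 or a number of a turn 0.188, either way. A call with a gripper value outside its range is refused whole. The fingers move at their own pace and stop on an object; the grip force is fixed at half the most. Time passes only in rows, so rows that do not move let the fingers close. It gives the time, the measured TCP pose, the force and the opening at its end, in the units of the state.
- monitor.get_obs(): the state, without advancing time (a new reading comes with each control period).
- get_image(name): name is "scene" or "side" or "wrist"; returns (picture, depth): 400x640x3 uint8, blue, green, red; 400x640 float32, m along the optical axis (not along the pixel's ray), 0 where there is no reading.
- camera_info(name): a dict with "fx", "fy", "cx", "cy" (pixels), "extrinsics" (4x4, takes a point from camera to world coordinates). Camera axes: x right, y up, looking along -z (the intrinsics and any distortion apply to the point x, -y, -z); pixel columns grow to the right and rows downward; lengths in m; the calibration is good to about 2 mm. A picture is of the moment at which its call begins: read the wrist's pose just before it. camera_info takes no time and is no camera call; for the wrist camera it gives the pose at the moment of the call.
- manip.hand_in(): hands the job in, once; it reports no verdict.
Trained networks look in the newest picture that a camera, given by its name, has taken for a name from the list of things; names that differ only in an ending like _2 or _b are one class to them, and where a whole thing is asked for, a point or a joint stands for the part that bears it (a point fixed in the world has none). Each returns a list of dicts, best first, with "p" (0 to 1); they miss things now and then, are a little off and sometimes report something else, mostly with a low value. They report only what shows in the picture. A call takes as long as a camera call.
- finder.masks_of(camera, target): "region" (400x640 bool, what is visible of it) and "rect" ([left, top, width, height] in pixels, round what is visible of it).
- finder.spot_point(camera, target): "position" ([column, row] in pixels: a listed point, or the origin of a listed thing).
The state is a dict: "time": time; "q": joint angles; "joint_vel": joint speeds; "joint_efforts": joint torques, N m; "ee_pos": TCP position; "tcp_rot": TCP orientation; "ft_force": force on the tool from outside, world axes, zero at the start; "moment": the same for the moment, N m; "finger_gap": finger opening in m.
Only numpy, scipy, OpenCV 4.12 (cv2) and the standard library are available. Lean on these libraries where they do the work, as an engineer would, in place of code of your own. Each camera call takes 0.05 s, during which the arm holds its last target.

## Working session

There is one attempt and no reset: what is moved stays moved. The work goes in short steps, Python scripts to look and compute and a tool call to move; the robot and the scene stay as the last step left them, time stands still between calls to the robot, and variables do not carry over. Pictures are saved under pics/ and viewed, and the job is handed in when it is done.

Besides the shell and the picture viewer there is one more tool, called after ">>>" as a command line: name --argument value ..., lists and objects as JSON in quotes. arm_command: Moves the arm, as the interface text tells. Its arguments: {"type":"object","properties":{"steps":{"type":"array","items":{"type":"array"}}},"required":["steps"]}

```bash
mkdir -p pics; ls; cat > h.py <<'E'
import numpy as np, cv2
from rig import monitor, get_image, camera_info, manip, finder
def world(ci,depth,u,v):
    d=depth[v,u] if not np.isscalar(depth) else depth
    x=(np.asarray(u)-ci['cx'])/ci['fx']*d; y=(np.asarray(v)-ci['cy'])/ci['fy']*d
    P=np.stack([x,-y,-d,np.ones_like(d)],-1)
    return (P@np.array(ci['extrinsics']).T)[...,:3]
E
python3 - <<'E'
from h import *
o=monitor.get_obs();print(o['time'],o['ee_pos'],np.round(o['tcp_rot'],3),o['finger_gap'],manip.grip_depth)
for c in ['scene','side','wrist']:
    ci=camera_info(c); im,d=get_image(c); cv2.imwrite(f'pics/{c}0.png',im); np.save(f'{c}.npy',d)
    print(c,{k:(np.round(v,3).tolist()) for k,v in ci.items() if k!='x'})
E
```

```text
pics
0.0 [0.19421902 0.61965805 0.23006578] [[ 0.299  0.954 -0.001]
 [ 0.954 -0.299 -0.002]
 [-0.002 -0.    -1.   ]] 0.08530052193032227 0.0187
scene {'fx': 511.475, 'fy': 511.475, 'cx': 315.106, 'cy': 204.235, 'extrinsics': [[-0.364, -0.649, 0.668, 1.554], [0.931, -0.266, 0.25, 0.378], [0.016, 0.713, 0.701, 1.245], [0.0, 0.0, 0.0, 1.0]]}
side {'fx': 442.978, 'fy': 442.978, 'cx': 322.002, 'cy': 199.911, 'extrinsics': [[0.901, 0.305, -0.308, 0.154], [-0.433, 0.63, -0.644, -0.785], [-0.003, 0.714, 0.7, 1.014], [0.0, 0.0, 0.0, 1.0]]}
wrist {'fx': 298.332, 'fy': 298.332, 'cx': 314.563, 'cy': 200.292, 'extrinsics': [[0.298, -0.912, -0.281, 0.122], [0.954, 0.284, 0.09, 0.643], [-0.002, -0.296, 0.955, 0.372], [0.0, 0.0, 0.0, 1.0]]}
```

View pics/scene0.png

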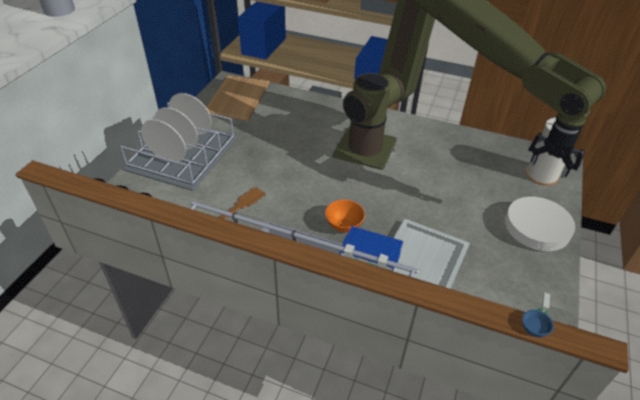

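View pics/side0.png

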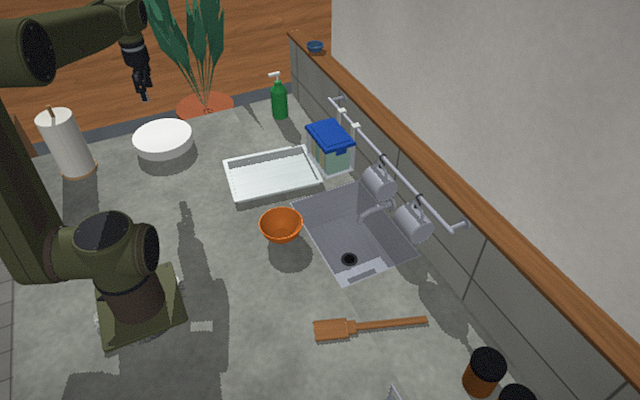

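View pics/wrist0.png

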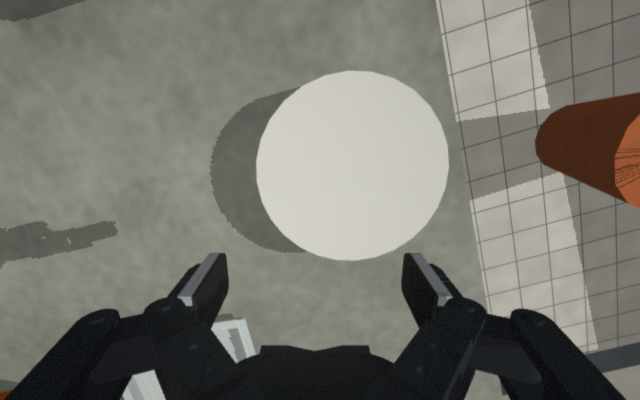

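```bash
python3 - <<'E'
from h import *
for c in ['scene','side','wrist']:
    im,_=get_image(c);ci=camera_info(c);d=np.load(c+'.npy')
    for t in ['spatula','spatula_blade','caddy_front','caddy_lid','tray','bowl','mug_a_mid']:
        for r in finder.spot_point(c,t)[:3]:
            u,v=[int(round(x)) for x in r['position']]
            print(c,t,round(r['p'],2),u,v,np.round(world(ci,d,u,v),3) if 0<=u<640 and 0<=v<400 else None)
print(monitor.get_obs()['time'])
E
```

```text
scene spatula 0.94 228 212 [ 0.721 -0.187  0.246]
scene spatula 0.18 346 223 [0.412 0.064 0.001]
scene spatula_blade 0.92 251 193 [ 0.407 -0.292  0.007]
scene caddy_lid 0.56 372 249 [0.672 0.212 0.215]
scene bowl 0.67 345 222 [0.411 0.06  0.003]
scene mug_a_mid 0.25 421 266 [0.499 0.339 0.001]
side spatula 0.96 370 324 [ 0.51  -0.318  0.013]
side spatula_blade 0.84 332 329 [ 0.418 -0.288  0.011]
side caddy_front 0.89 316 151 [0.608 0.208 0.156]
side caddy_lid 0.66 328 134 [0.643 0.195 0.219]
side tray 0.77 272 174 [0.497 0.334 0.005]
side bowl 0.84 281 236 [0.418 0.053 0.009]
side mug_a_mid 0.6 380 182 [ 0.701 -0.02   0.175]
1.35
```

```bash
python3 - <<'E'
from h import *
for c in ['scene','side']:
    im,d=get_image(c);ci=camera_info(c)
    V,U=np.mgrid[0:400,0:640]; W=world(ci,d,U,V)
    for t in ['spatula','caddy_lid','caddy_front','tray','bowl','mug_a_mid']:
        for r in finder.masks_of(c,t)[:2]:
            m=r['region']&(d>0); p=W[m]
            if len(p)<10: continue
            print(c,t,round(r['p'],2),len(p),'lo',np.percentile(p,2,axis=0).round(3),'hi',np.percentile(p,98,axis=0).round(3),'med',np.median(p,axis=0).round(3))
            if t=='spatula':
                b=p[p[:,0]<np.percentile(p[:,0],2)+.08]; print('blade',b.mean(0).round(3))
    # lid by colour
    hsv=cv2.cvtColor(im,cv2.COLOR_BGR2HSV); m=(abs(hsv[...,0].astype(int)-112)<12)&(hsv[...,1]>150)&(W[...,2]>.19)&(W[...,2]<.25)&(W[...,0]>.5)&(W[...,0]<.8)
    p=W[m]
    if len(p): print(c,'lidcol',len(p),p.min(0).round(3),p.max(0).round(3),np.median(p,0).round(3))
    # tall things in work region
    g=(W[...,0]>.2)&(W[...,0]<.85)&(abs(W[...,1])<.8)&(W[...,2]>.03)
    if c=='side':
        H={}
        p=W[g]
        for a in np.arange(.2,.85,.05):
            print(round(a,2),[int(1000*max([q for q in p[(p[:,0]>=a)&(p[:,0]<a+.05)&(p[:,1]>=y)&(p[:,1]<y+.1),2]],default=0)) for y in np.arange(-.4,.8,.1)])
E
```

```text
scene spatula 0.93 404 lo [ 0.382 -0.323 -0.001] hi [ 0.544 -0.251  0.014] med [ 0.44  -0.29   0.007]
blade [ 0.421 -0.282  0.007]
scene caddy_lid 0.62 1595 lo [0.609 0.137 0.198] hi [0.732 0.281 0.25 ] med [0.66  0.211 0.212]
scene caddy_front 0.84 1613 lo [0.608 0.136 0.198] hi [0.733 0.281 0.25 ] med [0.661 0.21  0.212]
scene caddy_front 0.25 428 lo [ 0.377 -0.324 -0.002] hi [ 0.548 -0.247  0.014] med [ 0.438 -0.289  0.007]
scene tray 0.63 3209 lo [ 0.35   0.246 -0.002] hi [0.55  0.45  0.025] med [0.436 0.357 0.004]
scene bowl 0.68 400 lo [ 0.382 -0.323 -0.   ] hi [ 0.546 -0.251  0.014] med [ 0.44  -0.289  0.008]
scene bowl 0.63 969 lo [0.366 0.003 0.003] hi [0.488 0.118 0.063] med [0.401 0.055 0.033]
scene lidcol 1086 [0.607 0.13  0.203] [0.708 0.283 0.22 ] [0.649 0.209 0.212]
side spatula 0.85 1361 lo [ 0.378 -0.365  0.006] hi [ 0.64  -0.256  0.015] med [ 0.455 -0.305  0.011]
blade [ 0.416 -0.286  0.011]
side caddy_lid 0.79 2442 lo [0.605 0.131 0.1  ] hi [0.718 0.278 0.25 ] med [0.645 0.166 0.202]
side caddy_lid 0.24 1269 lo [ 0.368 -0.     0.006] hi [0.483 0.121 0.064] med [0.4
[... 462 characters left out ...]
.648 0.19  0.214]
0.2 [0, 0, 0, 0, 0, 0, 0, 0, 571, 571, 547, 60, 0]
0.25 [0, 0, 0, 0, 0, 0, 0, 0, 0, 59, 538, 61, 0]
0.3 [0, 0, 0, 0, 0, 0, 0, 0, 0, 0, 58, 0, 0]
0.35 [0, 0, 0, 0, 66, 63, 0, 0, 30, 0, 0, 0, 0]
0.4 [0, 0, 0, 65, 63, 65, 0, 0, 31, 0, 0, 0, 0]
0.45 [0, 0, 0, 0, 66, 68, 0, 0, 0, 0, 0, 0, 0]
0.5 [0, 0, 0, 0, 0, 0, 0, 0, 0, 0, 0, 0, 0]
0.55 [0, 0, 0, 0, 0, 0, 0, 0, 0, 0, 0, 0, 0]
0.6 [0, 0, 0, 0, 0, 219, 219, 0, 0, 0, 197, 0, 0]
0.65 [0, 178, 178, 179, 178, 220, 219, 0, 0, 0, 199, 0, 0]
0.7 [246, 250, 252, 251, 253, 254, 253, 250, 0, 0, 0, 0, 0]
0.75 [277, 275, 276, 276, 277, 276, 276, 277, 277, 294, 296, 278, 0]
0.8 [276, 277, 276, 276, 276, 278, 277, 277, 277, 293, 296, 280, 0]
```

>>> arm_command --steps '[[[0,0,0],[-3.9,3.45,0],1],[[0,0,0],[-3.9,3.45,0],1],[[0,0,0],[-3.9,3.45,0],1],[[0,0,0],[-3.9,3.45,0],1],[[0,0,0],[-3.9,3.45,0],1],[[0,0,0],[-3.9,3.45,0],1],[[0,0,0],[-3.9,3.45,0],1],[[0,0,0],[-3.9,3.45,0],1],[[0,0,0],[-3.9,3.45,0],1],[[0,0,0],[-3.9,3.45,0],1],[[0,0,0],[-3.9,3.45,0],1],[[0,0,0],[-3.9,3.45,0],1]]'

```text
time: 3.55
ee_pos: [0.45, 0.0481, 0.2317]
tcp_rot: [[0.299, 0.954, 0.001], [0.954, -0.299, 0.0], [0.001, 0.001, -1.0]]
ft_force: [0.4, -0.2, -0.8]
finger_gap: -0.0001
```

>>> arm_command --steps '[[[0,0,0],[-4.1,0.87,0],1],[[0,0,0],[-4.1,0.87,0],1],[[0,0,0],[-4.1,0.87,0],1],[[0,0,0],[-4.1,0.87,0],1],[[0,0,0],[-4.1,0.87,0],1],[[0,0,0],[-4.1,0.87,1],1],[[0,0,0],[-4.1,0.87,2],1],[[0,0,0],[-4.1,0.87,3],1],[[0,0,0],[0,0,3],1],[[0,0,0],[0,0,3],1],[[0,0,0],[0,0,0],1]]'

```text
time: 4.92
ee_pos: [0.4161, -0.2828, 0.1087]
tcp_rot: [[0.299, 0.954, -0.004], [0.954, -0.299, 0.004], [0.002, -0.005, -1.0]]
ft_force: [0.1, 0.6, 0.1]
finger_gap: 0.0004
```

```bash
python3 - <<'E'
from h import *
for c in ['side','wrist']:
    ci=camera_info(c);im,d=get_image(c);cv2.imwrite(f'pics/{c}1.png',im)
    for r in finder.spot_point(c,'spatula_blade')[:2]:
        u,v=[int(round(x)) for x in r['position']];print(c,round(r['p'],2),u,v,world(ci,d,u,v).round(3))
E
```

```text
side 0.87 332 328 [ 0.419 -0.285  0.01 ]
side 0.26 411 220 [ 0.696 -0.183  0.178]
wrist 0.89 312 199 [ 0.417 -0.286  0.007]
```

View pics/wrist1.png

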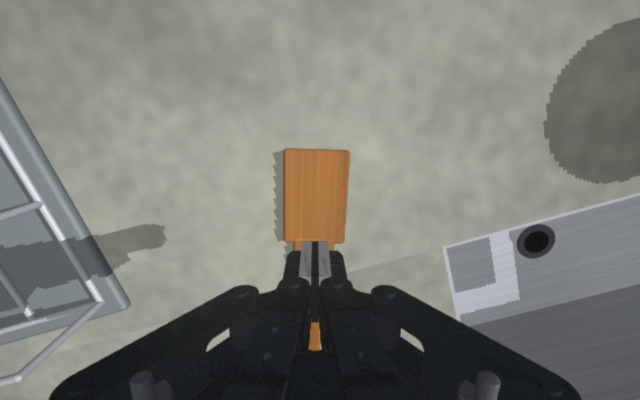

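```bash
python3 - <<'E'
from h import *
for c in ['scene','wrist']:
    ci=camera_info(c);im,d=get_image(c)
    V,U=np.mgrid[0:400,0:640];W=world(ci,d,U,V)
    g=(d>0)&(W[...,0]>.3)&(W[...,0]<.55)&(W[...,1]<-.3)&(W[...,1]>-.6)&(W[...,2]>.02)&(W[...,2]<.4)
    if c=='wrist': g&=(U<200)&(V<330)
    p=W[g]
    for y in np.arange(-.6,-.3,.03):
        q=p[(p[:,1]>=y)&(p[:,1]<y+.03)]
        if len(q):print(c,round(y,2),len(q),q[:,2].max().round(3),q[:,0].min().round(2),q[:,0].max().round(2))
E
```

```text
scene -0.6 465 0.205 0.3 0.46
scene -0.57 276 0.184 0.3 0.46
scene -0.54 44 0.108 0.32 0.46
scene -0.51 110 0.107 0.31 0.46
scene -0.36 54 0.4 0.41 0.43
scene -0.33 163 0.4 0.4 0.45
wrist -0.6 212 0.023 0.4 0.45
wrist -0.57 510 0.024 0.39 0.45
wrist -0.54 166 0.023 0.45 0.45
wrist -0.51 1922 0.061 0.3 0.45
wrist -0.33 544 0.182 0.39 0.4
```

>>> arm_command --steps '[[[0,0,0],[-0.3,0,2],1],[[0,0,0],[0,0,2],1],[[0,0,0],[0,0,2],1],[[0,0,0],[0,0,0.8],1],[[0,0,0],[0,0,0],1],[[0,0,0],[0,0,0],1],[[0,0,0],[0,0,0],1],[[0,0,0],[0,0,0],1],[[0,0,0],[0,0,0],1],[[0,0,0],[0,0,0],1],[[0,0,0],[0,0,0],1],[[0,0,0],[0,0,0],1]]'

```text
time: 6.72
ee_pos: [0.4169, -0.2868, 0.0433]
tcp_rot: [[0.299, 0.954, -0.0], [0.954, -0.299, 0.0], [0.0, -0.0, -1.0]]
ft_force: [-0.4, 0.1, -0.8]
finger_gap: 0.0001
```

>>> arm_command --steps '[[[0,0,0],[0,0,0],1],[[0,0,0],[0,0,0],1],[[0,0,0],[0,0,0],1],[[0,0,0],[0,0,0],1],[[0,0,0],[0,0,0],1],[[0,0,0],[0,0,0],1],[[0,0,0],[0,0,0],1],[[0,0,0],[0,0,0],1],[[0,0,0],[0,0,0],1],[[0,0,0],[0,0,0],1],[[0,0,0],[0,0,0],1],[[0,0,0],[0,0,0],1]]'

```text
time: 8.22
ee_pos: [0.4169, -0.2869, 0.0433]
tcp_rot: [[0.299, 0.954, 0.0], [0.954, -0.299, 0.0], [0.0, 0.0, -1.0]]
ft_force: [-0.3, 0.2, 0.5]
finger_gap: 0.0001
```

>>> arm_command --steps '[[[0,0,0],[0,0,0],1],[[0,0,0],[0,0,0],1],[[0,0,0],[0,0,0],1],[[0,0,0],[0,0,0],1],[[0,0,0],[0,0,-3],1],[[0,0,0],[0,0,-4],1],[[0,0,0],[0,0,-5],1],[[0,0,0],[0,0,-5],1],[[0,0,0],[0,0,-5],1],[[0,0,0],[0,0,-5],1],[[0,0,0],[0,0,-3],1],[[0,0,0],[0,0,0],1]]'

```text
time: 9.72
ee_pos: [0.4178, -0.2876, 0.3468]
tcp_rot: [[0.299, 0.954, 0.005], [0.954, -0.299, -0.004], [-0.002, 0.006, -1.0]]
ft_force: [-0.3, -0.8, 0.1]
finger_gap: 0.0002
```

>>> arm_command --steps '[[[0,0,0],[4.45,-0.8,0],1],[[0,0,0],[4.45,-0.8,0],1],[[0,0,0],[4.45,-0.8,0],1],[[0,0,0],[4.45,-0.8,0],1],[[0,0,0],[4.45,-0.8,0],1],[[0,0,0],[4.45,-0.8,0],1],[[0,0,0],[4.45,-0.8,0],1],[[0,0,0],[4.45,-0.8,0],1],[[0,0,0],[4.45,-0.8,0],1],[[0,0,0],[4.45,-0.8,0],1],[[0,0,0],[4.45,-0.8,0],1],[[0,0,0],[0,0,0],1]]'

```text
time: 11.22
ee_pos: [0.4785, 0.2086, 0.3404]
tcp_rot: [[0.295, 0.955, -0.004], [0.955, -0.295, -0.001], [-0.002, -0.004, -1.0]]
ft_force: [0.0, 0.1, 0.3]
finger_gap: 0.0002
```

```bash
python3 - <<'E'
from h import *
print(monitor.get_obs()['ee_pos'])
for c in ['side','wrist']:
    ci=camera_info(c);im,d=get_image(c);cv2.imwrite(f'pics/{c}2.png',im)
    for t in ['caddy_lid','caddy_front','tray']:
      for r in finder.spot_point(c,t)[:1]:
        u,v=[int(round(x)) for x in r['position']];print(c,t,round(r['p'],2),u,v,world(ci,d,u,v).round(3))
E
```

```text
[0.47847837 0.20857538 0.34038466]
side caddy_lid 0.77 329 130 [0.657 0.216 0.215]
side caddy_front 0.82 316 153 [0.608 0.207 0.149]
side tray 0.95 272 174 [0.498 0.335 0.004]
wrist caddy_front 0.85 344 270 [0.476 0.22  0.367]
wrist tray 0.64 394 143 [0.495 0.333 0.002]
```

View pics/side2.png

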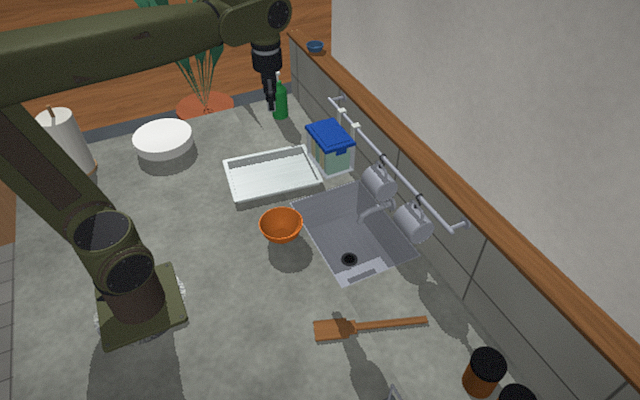

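>>> arm_command --steps '[[[0,0,0],[0.9,3.05,0],1],[[0,0,0],[0.9,3.05,0],1],[[0,0,0],[0.9,3.05,0],1],[[0,0,0],[0.9,3.05,0],1],[[0,0,0],[0.9,3.05,0],1],[[0,0,0],[0,0,2],1],[[0,0,0],[0,0,2],1],[[0,0,0],[0,0,0],1],[[0,0,0],[0,0,0],1]]'

```text
time: 12.75
ee_pos: [0.6378, 0.204, 0.3036]
tcp_rot: [[0.299, 0.954, 0.0], [0.954, -0.299, 0.0], [0.0, 0.0, -1.0]]
ft_force: [-0.4, -0.5, 0.8]
finger_gap: -0.0001
```

```bash
python3 - <<'E'
from h import *
print(monitor.get_obs()['ee_pos'])
im,d=get_image('side');cv2.imwrite('pics/side3.png',cv2.resize(im[20:220,200:520],None,fx=2.5,fy=2.5))
E
```

```text
[0.63777631 0.20396803 0.30361838]
```

View pics/side3.png

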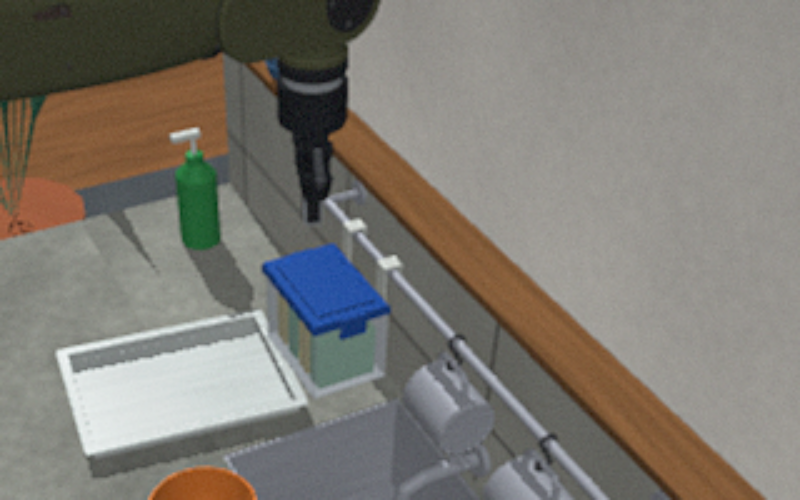

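>>> arm_command --steps '[[[0,0,0],[0,0,1.5],1],[[0,0,0],[0,0,1.5],1],[[0,0,0],[0,0,1.4],1],[[0,0,0],[0,0,1],1],[[0,0,0],[0,0,0],1],[[0,0,0],[0,0,0],1],[[0,0,0],[0,0,0],1],[[0,0,0],[0,0,0],1],[[0,0,0],[0,0,0],1],[[0,0,0],[0,0,0],1],[[0,0,0],[0,0,0],1],[[0,0,0],[0,0,0],1]]'

```text
time: 14.3
ee_pos: [0.6383, 0.2039, 0.2493]
tcp_rot: [[0.299, 0.954, -0.0], [0.954, -0.299, -0.0], [-0.0, -0.0, -1.0]]
ft_force: [0.2, -0.6, -0.4]
finger_gap: -0.0
```

>>> arm_command --steps '[[[0,0,0],[0,0,0],1],[[0,0,0],[0,0,0],1],[[0,0,0],[0,0,0],1],[[0,0,0],[0,0,0],1],[[0,0,0],[0,0,0],1],[[0,0,0],[0,0,0],1],[[0,0,0],[0,0,0],1],[[0,0,0],[0,0,0],1],[[0,0,0],[0,0,0],1],[[0,0,0],[0,0,0],1],[[0,0,0],[0,0,0],1],[[0,0,0],[0,0,0],1]]'

```text
time: 15.8
ee_pos: [0.6383, 0.2039, 0.2493]
tcp_rot: [[0.299, 0.954, -0.0], [0.954, -0.299, 0.0], [0.0, -0.0, -1.0]]
ft_force: [0.1, -0.0, -0.0]
finger_gap: -0.0001
```

>>> arm_command --steps '[[[0,0,0],[0,0,0],1],[[0,0,0],[0,0,0],1],[[0,0,0],[0,0,0],1],[[0,0,0],[0,0,0],1],[[0,0,0],[0,0,-2],1],[[0,0,0],[0,0,-3],1],[[0,0,0],[0,0,-4],1],[[0,0,0],[0,0,-1],1],[[0,0,0],[0,0,0],1]]'

```text
time: 16.92
ee_pos: [0.6386, 0.2039, 0.3507]
tcp_rot: [[0.299, 0.954, 0.002], [0.954, -0.299, 0.001], [0.001, 0.002, -1.0]]
ft_force: [0.1, 0.2, 0.2]
finger_gap: 0.0004
```

>>> arm_command --steps '[[[0,0,0],[1.65,-3.5,0],1],[[0,0,0],[1.65,-3.5,0],1],[[0,0,0],[1.65,-3.5,0],1],[[0,0,0],[1.65,-3.5,0],1],[[0,0,0],[1.65,-3.5,0],1],[[0,0,0],[0,0,4],1],[[0,0,0],[0,0,5],1],[[0,0,0],[0,0,5],1],[[0,0,0],[0,0,4],1],[[0,0,0],[0,0,2],1],[[0,0,0],[0,0,0],1],[[0,0,0],[0,0,0],1]]'

```text
time: 18.42
ee_pos: [0.4971, 0.3355, 0.1512]
tcp_rot: [[0.299, 0.954, 0.002], [0.954, -0.299, 0.001], [0.002, 0.002, -1.0]]
ft_force: [0.2, 0.8, 0.1]
finger_gap: -0.0002
```

```bash
python3 - <<'E'
from h import *
print(monitor.get_obs()['ee_pos'])
for c in ['side','wrist']:
    ci=camera_info(c);im,d=get_image(c);cv2.imwrite(f'pics/{c}4.png',im)
    for t in ['tray']:
      for r in finder.spot_point(c,t)[:1]:
        u,v=[int(round(x)) for x in r['position']];print(c,t,round(r['p'],2),u,v,world(ci,d,u,v).round(3))
E
```

```text
[0.49705542 0.33545327 0.15116188]
side tray 0.79 271 174 [0.494 0.333 0.007]
wrist tray 0.87 314 189 [0.5   0.335 0.003]
```

View pics/side4.png

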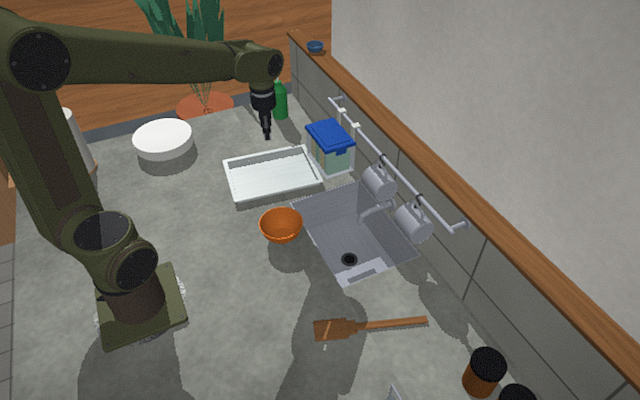

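The side view shows the fingertips at about (267,137), over the tray, whose middle is at (271,174). Everything is still in place, so I'm lowering them.

>>> arm_command --steps '[[[0,0,0],[0,0,3],1],[[0,0,0],[0,0,3],1],[[0,0,0],[0,0,2.5],1],[[0,0,0],[0,0,2],1],[[0,0,0],[0,0,0.5],1],[[0,0,0],[0,0,0],1],[[0,0,0],[0,0,0],1],[[0,0,0],[0,0,0],1],[[0,0,0],[0,0,0],1],[[0,0,0],[0,0,0],1],[[0,0,0],[0,0,0],1],[[0,0,0],[0,0,0],1]]'

```text
time: 20.12
ee_pos: [0.496, 0.3349, 0.0393]
tcp_rot: [[0.299, 0.954, -0.0], [0.954, -0.299, -0.0], [-0.0, -0.0, -1.0]]
ft_force: [0.1, 0.4, 0.5]
finger_gap: -0.0003
```

>>> arm_command --steps '[[[0,0,0],[0,0,0],1],[[0,0,0],[0,0,0],1],[[0,0,0],[0,0,0],1],[[0,0,0],[0,0,0],1],[[0,0,0],[0,0,0],1],[[0,0,0],[0,0,0],1],[[0,0,0],[0,0,0],1],[[0,0,0],[0,0,0],1],[[0,0,0],[0,0,0],1],[[0,0,0],[0,0,0],1],[[0,0,0],[0,0,0],1],[[0,0,0],[0,0,0],1]]'

```text
time: 21.62
ee_pos: [0.496, 0.3349, 0.0393]
tcp_rot: [[0.299, 0.954, -0.0], [0.954, -0.299, 0.0], [0.0, -0.0, -1.0]]
ft_force: [-0.5, 0.4, -0.3]
finger_gap: -0.0002
```

>>> arm_command --steps '[[[0,0,0],[0,0,0],1],[[0,0,0],[0,0,0],1],[[0,0,0],[0,0,0],1],[[0,0,0],[0,0,0],1],[[0,0,0],[0,0,-3],1],[[0,0,0],[0,0,-4],1],[[0,0,0],[0,0,-4],1],[[0,0,0],[0,0,-3],1],[[0,0,0],[0,0,-1],1],[[0,0,0],[0,0,0],1],[[0,0,0],[0,0,0],1],[[0,0,0],[0,0,0],1]]'

```text
time: 23.12
ee_pos: [0.4953, 0.3345, 0.1874]
tcp_rot: [[0.299, 0.954, -0.003], [0.954, -0.299, -0.002], [-0.002, -0.002, -1.0]]
ft_force: [-0.9, -0.8, 0.2]
finger_gap: 0.0001
```

```bash
python3 - <<'E'
from h import *
for c in ['side','wrist']:
    ci=camera_info(c);im,d=get_image(c);cv2.imwrite(f'pics/{c}5.png',im)
    for t in ['spatula','spatula_blade','tray','bowl','mug_a_mid']:
      for r in finder.spot_point(c,t)[:2]:
        u,v=[int(round(x)) for x in r['position']];print(c,t,round(r['p'],2),u,v,world(ci,d,u,v).round(3))
o=monitor.get_obs();print(o['time'],o['ee_pos'],o['ft_force'])
manip.hand_in()
E
```

```text
side spatula 0.92 368 324 [ 0.506 -0.315  0.011]
side spatula_blade 0.74 315 152 [0.606 0.21  0.152]
side spatula_blade 0.72 331 328 [ 0.418 -0.283  0.009]
side tray 0.83 271 173 [0.495 0.338 0.007]
side bowl 0.64 285 236 [0.429 0.047 0.01 ]
side mug_a_mid 0.67 381 184 [ 0.698 -0.03   0.177]
wrist tray 0.69 313 179 [0.496 0.333 0.003]
wrist bowl 0.74 68 192 [0.427 0.062 0.003]
23.725 [0.4960529  0.33493959 0.18939617] [-0.32922164  0.19121068  0.5119174 ]
the job is handed in; nothing more can be done
```

I pointed at the spatula blade, then the caddy, then the middle of the tray, with the fingers shut. Each hold lasted over 2.5 s. The job is handed in at 23.7 s of the 69 s allowed; no verdict was reported.

| Target | Fingertips above it | Offset from its measured middle |
|---|---|---|
| Spatula blade | 35 mm | about 1 mm |
| Caddy lid | 34 mm | about 2 cm short of the lid centre, towards the robot, to stay clear of the rail |
| Tray floor | 36 mm | about 1 mm |

**Contact:** the wrist force stayed within sensor noise, under 1 N on each axis. That is not fine enough to confirm the 0.5 N contact limit by itself. The pictures I viewed, taken between the holds, showed clear gaps.

**Final look before handing in:**
- The spatula, blade, tray and the one mug reported were within about 10 mm of their first readings, which is the spread of the networks.
- I only ever got a reading for one of the two mugs. In the pictures both looked undisturbed.
- **Bowl:** its side-camera reading was 11 mm from the first one in x. The wrist camera also put it 9 mm off. The arm never came within about 15 cm above it, so I took this as network error, but I did not confirm that.
- **Blade:** the network's best guess in the side view was the caddy front, which was wrong. Its second guess matched the earlier blade position.

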